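# Hold the belt tensioner back

## Robot

A 6-joint arm with a two-finger parallel gripper is mounted at the origin on the work surface. World frame = base frame: x ahead of the robot, y to its left, z up, the work surface at z = 0. Lengths are in m, angles in rad, forces in N, time in s.
With the tool pointing down it reaches from about 0.25 to 0.775 m from the base axis. Payload 4 kg.
Tool frame: the origin (TCP) lies midway between the tips of the shut fingers; the grasp point (between the pads) lies 19 mm behind it; z points along the fingers, y is the direction in which the jaws open and shut (so a half turn about z gives the same grasp; the last joint's range is limited). The gripper opens to 94 mm and grips with 3 to 60 N. Pads are 16 mm wide; open, the fingers measure 119 mm over their backs; the gripper's body (75 mm by 177 mm) begins 78 mm behind the grasp point.
Start: joints at [1.153, 0.087, 1.371, -0, 1.684, -0.103], TCP at [0.17, 0.523, 0.206] pointing down, gripper open.
Joint ranges: [-3.1, 3.1], [-0.76, 2.03], [0.27, 2.55], [-1.08, 4.22], [0.17, 2.65], [-2.57, 2.57]. Speed limits (rad/s): [2.79, 2.79, 3.14, 3.14, 3.14, 3.14].

## Interface

Orientations are given as [roll, pitch, yaw] about the fixed x, y, z axes, in that order (R = Rz(yaw) Ry(pitch) Rx(roll)).
In Python, from bench import robot, cams gives the robot as it stands.
- The arm moves only by the tool step_arm, never from a script. Its argument "plan" is a list that holds one entry, the list of rows, each a list of 5 numbers: the shift along the world's x, y, z in mm, then the turn about the world's z in rad, then the opening in per cent of the stroke, from 0 (shut) to 100 (fully open). In form: [[[tx, ty, tz, turn, fingers], ...]]. A call has 1 to 8 rows; each row is the pose to reach, as a shift and turn from the pose commanded when the call began; what a row does not reach only later rows make up. A row lasts 1/12 s, in which the tool goes at most 41.7 mm and 7.16 degrees, less where a joint would pass 70% of its speed; a pose out of reach is approached as far as the arm can. A call with a gripper value outside its range is refused whole. The fingers move at their own pace and stop on an object; the grip force is fixed at half the most. Time passes only in rows, so rows that repeat a pose let the fingers close. It gives the time, the measured TCP pose, the force and the opening at its end, in the units of the state.
- robot.get_obs(): the state, without advancing time (a new reading comes with each control period).
- cams.snapshot(name): name is "scene" or "top" or "wrist"; returns a dict with "frame" (400x640x3 uint8, red, green, blue), "camera_matrix" (3x3 intrinsics, pixels), "origin" and "attitude" of the camera in the world; the wrist camera has in their place "T_tool_cam" (4x4, takes a point from camera to tool coordinates, whose origin is the TCP and whose axes are the flange's). Camera axes: x right, y down, z forward; pixel columns grow to the right and rows downward; lengths in m; the calibration is good to about 2 mm. The wrist camera is an equidistant fisheye: a pixel r from the principal point sees the ray r / f radians off the axis. A picture is of the moment at which its call begins: read the wrist's pose just before it. There is no depth.
- robot.close_job(): hands the job in, once; it reports no verdict.
The state is a dict: "time": time; "joint_positions": joint angles; "qvel": joint speeds; "joint_torque": joint torques, N m; "tool_pos": TCP position; "ee_rot": TCP orientation; "wrist_force": force on the tool from outside, world axes, zero at the start; "wrist_torque": the same for the moment, N m; "width": finger opening in m.
Only numpy, scipy, OpenCV 4.12 (cv2) and the standard library are available. Lean on these libraries where they do the work, as an engineer would, in place of code of your own. Each camera call takes 0.05 s, during which the arm holds its last target. There are 200 camera calls.

## Task

The belt on this drive unit is due to be fitted: slide the yellow guard panel straight up out of its guides and stand it upright, all the way down, in the slot of the wooden stand. Then push the orange roller of the sprung tensioner arm back, away from the guides, past its ratchet click, and keep it held there with the gripper, short of the end stop: the click does not latch, so finish while still holding the arm back. Do not drop the panel, and leave the other things on the bench where they are.

Things in the scene. Friction and masses are not known exactly. Their poses are not given: they have to be found in the camera images.
- drive_unit: Fixed grey base plate, 20 mm thick; spans x -70..190, y -150..150 mm of its frame; origin at table level. Front (-x) faces the robot, yaw up to 0.3. Two aluminium grooved guides, tops at z 110, hold the guard at x -20 (outer faces y -35 and 135). Arm pivot: x 20, y -50. Red motor: x 103..187, y -135..7, z to 106. Drum: x 88, y -70, radius 24, z to 65.
- guard: Loose yellow panel, 8 mm thick (x), 150 wide (y), 140 tall (z), about 0.1 kg; origin: centre of its lower edge. Starts upright in the guides at x -20, y 50, z 20 mm of the drive unit, same yaw: top edge at z 160, 50 mm above the guides. Rises 90 mm to come clear; 1.5 to 2 mm play in the grooves. Pinch it across its thickness at the middle of the top edge.
- stand: Fixed wooden stand with one slot; drive unit and stand are on opposite sides, either may be left. Origin: under the slot's centre, at table level. Slot 16 mm wide (x), 196 long (y), floor at z 20 mm, wall tops at z 60, walls 16 thick. Foot board spans x -50..100, y -110..110 mm and carries the sanding block at x about 65.
- tensioner (a joint): Turn of the sprung arm, rad: 0 slack (arm along the unit's +y, as at the start), grows as the roller goes to the unit's +x (clockwise from above). Spring at the roller: 5 N at 0, 10 N at 0.4, 12 N at 0.6. Clicks over the blue pawl at 0.40 (a few N more from 0.28 on, less just after); does not latch, springs back if let go. Past the click: 0.44 to 0.69; end stop 0.72.
- roller (a point): Centre of the orange upright roller at the arm's end, 80 mm above the table. Radius 14 mm, spans z 47 to 105 mm; its axis is 130 mm from the pivot, at x 20, y 80 mm of the drive unit when slack. With the guard in, only 22 mm are free between guard and roller.
- spare_roller: Bystander: loose spare white roller, radius 14 mm, 40 mm tall, standing on the drive unit's plate near x 150, y 115 mm. Origin: centre of its underside.
- sanding_block: Bystander: cork sanding block, 45 x 90 x 30 mm, on the foot of the stand. Origin: centre of its underside.
- glue: Bystander: white glue bottle with orange cap, radius 30 mm, 160 mm tall. Origin: centre of its underside.
- screw_jar: Bystander: amber glass jar of radius 35 mm, 90 mm tall. Origin: centre of its underside.
- screwdriver: Bystander: screwdriver lying on the table.
- hammer: Bystander: hammer lying on the table.
- offcut: Bystander: flat wooden offcut, 70 x 90 x 18 mm. Origin: centre of its underside.
Not all that is in view belongs to the job. What is meant by the guard is not black, and is the larger of those in its own colour.

How it is judged:
By the outcome, as a careful person would: the job done as asked, in the order asked, and still so for the second after the job is handed in, while the arm keeps its last pose, push and grip.
It also fails if it takes over 64 s, if anything falls off the work surface, if the arm or the gripper's body presses on something with over 40 N, if the wrist force passes 120 N, or if a joint passes its speed limit or range.

## Working session

There is one attempt and no reset: what is moved stays moved. The work goes in short steps, Python scripts to look and compute and a tool call to move; the robot and the scene stay as the last step left them, time stands still between calls to the robot, and variables do not carry over. Pictures are saved under pics/ and viewed, about 8 in all and at most 12, crops included, and the job is handed in when it is done.

Besides the shell and the picture viewer there is one more tool, called after "Request:" as name(argument=value, ...), one argument or row to a line, values as JSON. step_arm: Moves the arm, as the interface text tells. Its arguments: {"type":"object","properties":{"plan":{"type":"array"}},"required":["plan"]}

```bash
mkdir -p pics; ls; python3 - <<'E'
from bench import robot, cams
import cv2, numpy as np
o=robot.get_obs(); print({k:np.round(v,3) for k,v in o.items()})
for n in ("scene","top"):
    s=cams.snapshot(n); cv2.imwrite(f"pics/{n}0.png",s["frame"][:,:,::-1]); print(n,s["camera_matrix"],s["origin"],s["attitude"])
    np.savez(f"pics/{n}0.npz",**s)
E
```

```text
pics
{'time': np.float64(0.0), 'joint_positions': array([ 1.153,  0.088,  1.372, -0.   ,  1.684, -0.103]), 'qvel': array([ 0.   , -0.001, -0.001,  0.   , -0.001,  0.   ]), 'joint_torque': array([ 1.0000e-03, -3.4018e+01, -3.0243e+01,  7.2000e-02,  3.3000e-02,
       -0.0000e+00]), 'tool_pos': array([0.17 , 0.522, 0.204]), 'ee_rot': array([-3.139, -0.   ,  2.827]), 'wrist_force': array([ 0.567, -0.46 ,  0.478]), 'wrist_torque': array([-0.058, -0.031, -0.047]), 'width': np.float64(0.094)}
scene [[381.73766219   0.         313.9978535 ]
 [  0.         381.73766219 197.57400255]
 [  0.           0.           1.        ]] [ 0.98015392 -0.74838613  0.85823001] [-2.28367746 -0.0155842   0.57228223]
top [[372.85704453   0.         315.17618519]
 [  0.         372.85704453 205.78362704]
 [  0.           0.           1.        ]] [0.2987001  0.02365672 1.18940478] [-2.92850219 -0.00474135 -1.63851109]
```

View pics/top0.png

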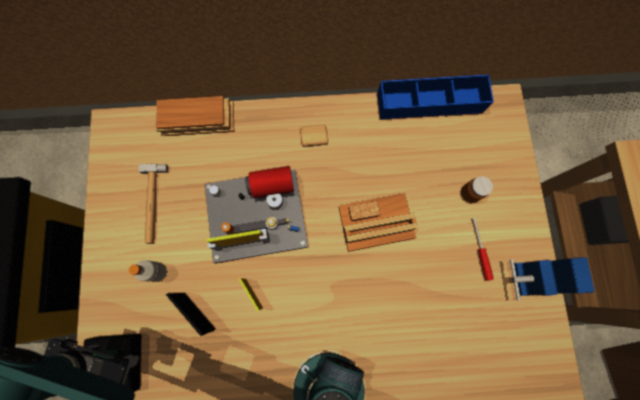

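View pics/scene0.png

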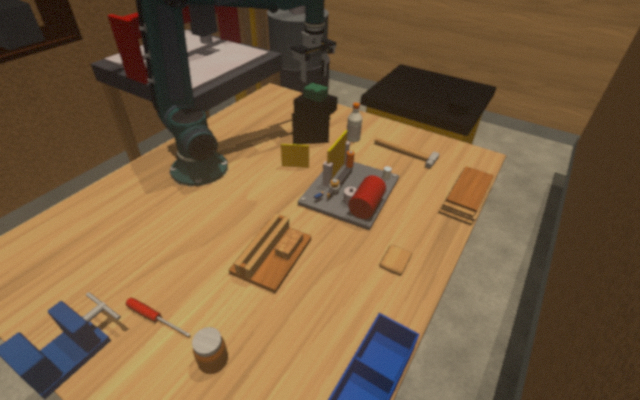

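The top view shows the drive unit with the guard on the left, top edge around (238,239), and the stand at about (378,225). Things that could be taken for the guard:
- yellow panel in the guides, (238,239), the larger yellow one
- small free-standing yellow panel, (252,293)
- black panel, (190,313)

I choose the one in the guides at (238,239).

```bash
cat > h.py <<'E'
import numpy as np, cv2
from scipy.spatial.transform import Rotation as R
def ray(s,uv):
    K=s["camera_matrix"]; uv=np.atleast_2d(uv).astype(float)
    if "origin" in s:
        d=np.c_[(uv[:,0]-K[0,2])/K[0,0],(uv[:,1]-K[1,2])/K[1,1],np.ones(len(uv))]
        return np.array(s["origin"]), d@R.from_euler("xyz",s["attitude"]).as_matrix().T
    x=(uv-[K[0,2],K[1,2]])/[K[0,0],K[1,1]]; r=np.linalg.norm(x,axis=1,keepdims=True)+1e-12
    d=np.c_[x/r*np.sin(r),np.cos(r)]
    T=np.eye(4);T[:3,:3]=R.from_euler("xyz",s["rot"]).as_matrix();T[:3,3]=s["pos"]; M=T@s["T_tool_cam"]
    return M[:3,3], d@M[:3,:3].T
def on(s,uv,z):
    o,d=ray(s,uv); return o+d*((z-o[2])/d[:,2])[:,None]
def snap(n):
    from bench import robot,cams
    o=robot.get_obs(); s=dict(cams.snapshot(n)); s["pos"]=o["tool_pos"]; s["rot"]=o["ee_rot"]; return s
def proj(s,p):
    "wrist projection"
    K=s["camera_matrix"]; T=np.eye(4);T[:3,:3]=R.from_euler("xyz",s["rot"]).as_matrix();T[:3,3]=s["pos"]; M=np.linalg.inv(T@s["T_tool_cam"])
    c=np.atleast_2d(p)@M[:3,:3].T+M[:3,3]; rho=np.hypot(c[:,0],c[:,1]); th=np.arctan2(rho,c[:,2])
    return np.c_[K[0,2]+K[0,0]*th*c[:,0]/rho, K[1,2]+K[1,1]*th*c[:,1]/rho]
def hsv(s): return cv2.cvtColor(s["frame"],cv2.COLOR_RGB2HSV)
def comps(m,amin=20):
    n,l,st,c=cv2.connectedComponentsWithStats(m.astype(np.uint8)); return [(st[i],c[i],l==i) for i in range(1,n) if st[i,4]>=amin]
E
python3 - <<'E'
from h import *
s=dict(np.load("pics/top0.npz")); H=hsv(s)
y=cv2.inRange(H,(22,150,60),(35,255,255))
for st,c,m in comps(y): 
    box=cv2.minAreaRect(np.argwhere(m)[:,::-1].astype(np.float32)); print(st,box); print(on(s,cv2.boxPoints(box),.16).round(3))
print("plate",on(s,[(205,188),(296,170),(308,247),(213,262)],.02).round(3))
print("foot",on(s,[(339,203),(405,193),(415,240),(348,250)],.02).round(3))
print("walltops",on(s,[(345,226),(411,216),(347,240),(412,229)],.06).round(3))
im=s["frame"][150:290,190:430,::-1]; cv2.imwrite("pics/c1.png",cv2.resize(im,None,fx=3.3,fy=3.3,interpolation=cv2.INTER_CUBIC))
w=snap("wrist"); print(w["camera_matrix"],w["T_tool_cam"]); cv2.imwrite("pics/w0.png",w["frame"][:,:,::-1])
E
```

```text
[206 230  55  13 262] ((232.86412048339844, 235.7299041748047), (5.6769866943359375, 54.74237823486328), 79.99201965332031)
[[0.451 0.313 0.16 ]
 [0.467 0.163 0.16 ]
 [0.451 0.161 0.16 ]
 [0.435 0.311 0.16 ]]
[239 278  21  33 142] ((248.79409790039062, 293.8235168457031), (37.21519470214844, 3.9444665908813477), 59.036251068115234)
[[0.333 0.227 0.16 ]
 [0.337 0.218 0.16 ]
 [0.25  0.169 0.16 ]
 [0.246 0.178 0.16 ]]
plate [[0.633 0.353 0.02 ]
 [0.675 0.056 0.02 ]
 [0.42  0.032 0.02 ]
 [0.394 0.329 0.02 ]]
foot [[ 0.555 -0.076  0.02 ]
 [ 0.574 -0.292  0.02 ]
 [ 0.42  -0.305  0.02 ]
 [ 0.403 -0.092  0.02 ]]
walltops [[ 0.473 -0.085  0.06 ]
 [ 0.49  -0.291  0.06 ]
 [ 0.43  -0.088  0.06 ]
 [ 0.45  -0.289  0.06 ]]
[[309.70691629   0.         318.64583834]
 [  0.         309.70691629 203.62093395]
 [  0.           0.           1.        ]] [[ 1.40813701e-03 -9.65175923e-01 -2.61597889e-01  7.72856780e-02]
 [ 9.99998422e-01  1.64250548e-03 -6.77268279e-04  5.18142928e-04]
 [ 1.08335900e-03 -2.61596523e-01  9.65176712e-01 -1.78022473e-01]
 [ 0.00000000e+00  0.00000000e+00  0.00000000e+00  1.00000000e+00]]
```

View pics/c1.png

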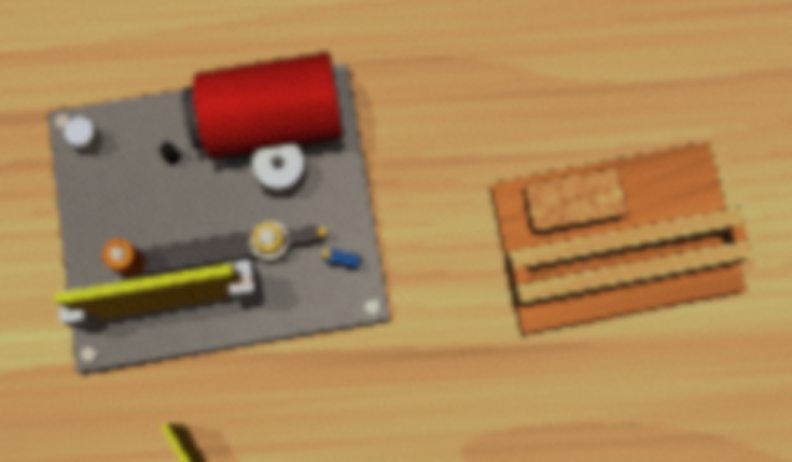

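The crop confirms the guard: it is the large yellow panel between the aluminium guides, with the orange roller behind it and the small yellow panel loose on the bench. Next I move above it.

Request:
step_arm(
  plan=[
    [[0, 0, 40, -0.12, 100], [40, -40, 80, -0.24, 100], [80, -80, 90, -0.36, 100], [120, -120, 90, -0.48, 100], [160, -160, 90, -0.6, 100], [200, -200, 90, -0.72, 100], [235, -235, 90, -0.84, 100], [260, -260, 90, -0.96, 100]],
  ],
)

```text
time: 0.82
tool_pos: [0.3702, 0.3224, 0.2941]
ee_rot: [3.141, -0.0, 1.861]
wrist_force: [0.6, 0.7, -0.1]
width: 0.0941
```

Request:
step_arm(
  plan=[
    [[15, -15, 0, -0.12, 100], [25, -25, 0, -0.2, 100], [25, -25, 0, -0.2, 100], [25, -25, 0, -0.2, 100]],
  ],
)

```text
time: 1.15
tool_pos: [0.3943, 0.2987, 0.2936]
ee_rot: [-3.14, -0.0, 1.667]
wrist_force: [-0.7, 1.0, -0.0]
width: 0.0939
```

```bash
python3 - <<'E'
from h import *
s=snap("wrist"); np.savez("pics/w1.npz",**s); cv2.imwrite("pics/w1.png",s["frame"][:,:,::-1]); print(s["pos"],s["rot"])
y=cv2.inRange(hsv(s),(22,150,60),(35,255,255))
for st,c,m in comps(y,100):
    b=cv2.minAreaRect(np.argwhere(m)[:,::-1].astype(np.float32)); print(st,b); print(on(s,cv2.boxPoints(b),.16).round(4))
E
```

```text
[0.39434207 0.29868477 0.29361492] [-3.14044456e+00 -8.19805751e-05  1.66739711e+00]
[358 215  14  95 801] ((364.347900390625, 262.0423889160156), (10.187274932861328, 94.33216094970703), 2.8624050617218018)
[[0.4528 0.1642 0.16  ]
 [0.4405 0.2832 0.16  ]
 [0.4515 0.2837 0.16  ]
 [0.4654 0.1642 0.16  ]]
```

View pics/w1.png

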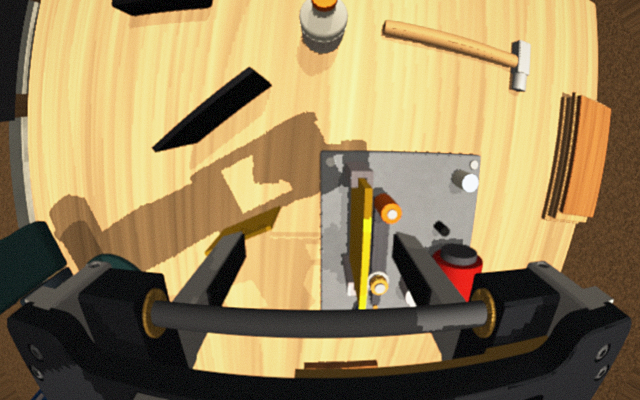

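The wrist view shows the guard's bright top edge running from about (364,180) to (368,310). The roller top is at (392,214) and the pivot cap at (379,286). Next I fit the top edge.

```bash
python3 - <<'E'
from h import *
s=dict(np.load("pics/w1.npz")); H=hsv(s)
for r in range(170,312,8):
    print(r,[(c,int(H[r,c,0]),int(H[r,c,1]),int(H[r,c,2])) for c in range(350,377,2) if 20<H[r,c,0]<36 and H[r,c,1]>140])
print("roller",on(s,[(392,214)],.105))
print("plate corners",on(s,[(320,152),(480,155)],.02))
print("peg",on(s,[(440,228)],.03))
E
```

```text
170 []
178 []
186 [(362, 21, 246, 87), (364, 21, 233, 117), (366, 21, 220, 124), (368, 21, 238, 117)]
194 [(354, 21, 203, 94), (366, 21, 229, 208), (368, 21, 230, 207), (370, 22, 233, 207)]
202 [(358, 21, 229, 88), (364, 21, 249, 136), (366, 21, 229, 208), (368, 21, 226, 211), (370, 21, 227, 213)]
210 [(356, 21, 225, 84), (366, 21, 233, 209), (368, 21, 233, 206), (370, 21, 230, 210)]
218 [(356, 21, 249, 80), (360, 21, 235, 88), (364, 27, 229, 198), (366, 22, 221, 215), (368, 22, 229, 212), (370, 31, 212, 251)]
226 [(358, 21, 232, 87), (360, 21, 252, 82), (362, 24, 225, 92), (364, 30, 213, 254), (366, 30, 211, 249), (368, 30, 212, 248), (370, 30, 204, 253)]
234 [(354, 22, 212, 83), (356, 21, 249, 79), (358, 21, 219, 86), (362, 22, 240, 119), (364, 28, 225, 249), (366, 28, 217, 247), (368, 28, 226, 247), (370, 25, 204, 214)]
242 [(350, 21, 214, 75), (362, 23, 218, 157), (364, 28, 224, 247), (366, 28, 219, 246), (368, 28, 222, 248), (370, 24, 186, 174)]
250 [(350, 21, 190, 78), (358, 21, 204, 85), (362, 24, 235, 191), (364, 28, 220, 248), (366, 28, 224, 246), (368, 27, 218, 250), (370, 
[... 311 characters left out ...]
, 131), (362, 27, 217, 247), (364, 27, 215, 248), (366, 28, 220, 248), (368, 23, 172, 145)]
282 [(356, 22, 239, 81), (358, 21, 233, 80), (360, 23, 224, 174), (362, 27, 223, 246), (364, 27, 228, 245), (366, 27, 197, 246), (376, 24, 165, 250)]
290 [(360, 24, 225, 223), (362, 27, 217, 248), (364, 27, 227, 245), (366, 27, 168, 248), (372, 21, 176, 248)]
298 [(358, 21, 234, 85), (360, 30, 224, 240), (362, 30, 214, 247), (364, 30, 215, 246)]
306 [(358, 28, 197, 115), (360, 30, 216, 249), (362, 30, 209, 248), (364, 30, 203, 249)]
roller [[0.48874254 0.27147126 0.105     ]]
plate corners [[0.39168319 0.33065299 0.02      ]
 [0.64671532 0.35860327 0.02      ]]
peg [[0.59387954 0.23443322 0.03      ]]
```

```bash
cat >> h.py <<'E'
def topedge(s,z,r0=0,r1=400,vmin=185,cmin=0,cmax=640):
    m=cv2.inRange(hsv(s),(19,120,vmin),(36,255,255)); m[:r0]=0; m[r1:]=0; m[:,:cmin]=0; m[:,cmax:]=0
    L=max(comps(m,30),key=lambda t:t[0][4])[2]
    P=np.array([on(s,[(np.argwhere(L[r]).min()+np.argwhere(L[r]).max())/2. if False else np.argwhere(L[r]).mean(),r][:0] or [(np.argwhere(L[r]).mean(),r)],z)[0] for r in np.flatnonzero(L.any(1))])
    return P
E
python3 - <<'E'
from h import *
s=dict(np.load("pics/w1.npz")); P=topedge(s,.16,185,310)
k=np.polyfit(P[:,1],P[:,0],1); print(len(P),P[0],P[-1],"yaw",np.arctan(-k[0]),"resid",np.std(np.polyval(k,P[:,1])-P[:,0]))
th=np.arctan(-k[0]); u=np.array([-np.sin(th),np.cos(th)]); a=P[0,:2]; print("end",a,"mid by width",a-u*.075)
E
```

```text
120 [0.44343641 0.31151437 0.16      ] [0.45884128 0.16593568 0.16      ] yaw 0.10162090171582262 resid 0.00024627009461813064
end [0.44343641 0.31151437] mid by width [0.45104487 0.23690129]
```

Request:
step_arm(
  plan=[
    [[20, -22, 0, 0.005, 60], [45, -50, 0, 0.005, 60], [57, -62, 0, 0.005, 60], [57, -62, 0, 0.005, 60], [57, -62, -30, 0.005, 60], [57, -62, -60, 0.005, 60], [57, -62, -85, 0.005, 60], [57, -62, -85, 0.005, 60]],
  ],
)

```text
time: 1.87
tool_pos: [0.447, 0.2375, 0.2028]
ee_rot: [-3.13, 0.002, 1.675]
wrist_force: [-0.1, 0.3, -0.9]
width: 0.0566
```

```bash
python3 - <<'E'
from h import *
s=snap("wrist"); cv2.imwrite("pics/w2.png",s["frame"][:,:,::-1]); print(s["pos"],s["rot"])
P=topedge(s,.16,100,395); k=np.polyfit(P[:,1],P[:,0],1); print(len(P),P[0],P[-1],np.arctan(-k[0]),"x at tcp y",np.polyval(k,s["pos"][1]))
E
```

```text
[0.44697367 0.23750704 0.20280478] [-3.13003739e+00  2.32760794e-03  1.67547294e+00]
124 [0.4439573  0.31196109 0.16      ] [0.45443065 0.21941744 0.16      ] 0.0992955822411331 x at tcp y 0.4516667430342206
```

View pics/w2.png

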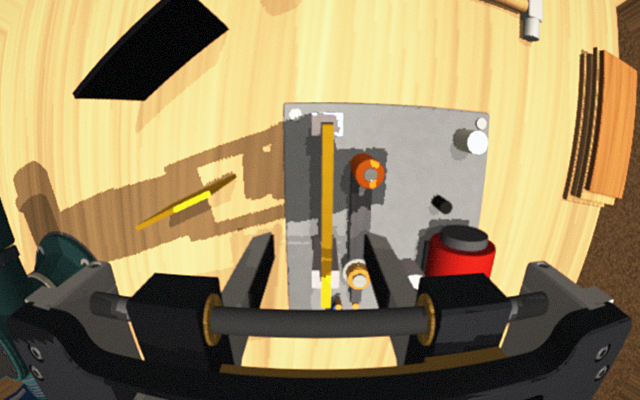

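The guard is centred between the fingers: its edge runs down at column 327 and the fingers are at about 250 and 390. I go down and check alignment before closing.

Request:
step_arm(
  plan=[
    [[0, 0, -25, 0, 60], [0, 0, -50, 0, 60], [0, 0, -76, 0, 60], [0, 0, -76, 0, 60], [0, 0, -76, 0, 60], [0, 0, -76, 0, 60]],
  ],
)

```text
time: 2.42
tool_pos: [0.4525, 0.2382, 0.1361]
ee_rot: [3.137, -0.001, 1.673]
wrist_force: [-1.2, -0.4, 0.4]
width: 0.0565
```

Request:
step_arm(
  plan=[
    [[-1, 0, -9, 0, 60], [-1, 0, -9, 0, 60], [-1, 0, -9, 0, 40], [-1, 0, -9, 0, 20], [-1, 0, -9, 0, 0], [-1, 0, -9, 0, 0], [-1, 0, -9, 0, 0], [-1, 0, -9, 0, 0]],
  ],
)

```text
time: 3.08
tool_pos: [0.4504, 0.2369, 0.1242]
ee_rot: [3.141, -0.0, 1.672]
wrist_force: [-0.2, 0.0, -0.4]
width: 0.02
```

Request:
step_arm(
  plan=[
    [[0, 0, 0, 0, 0], [0, 0, 0, 0, 0], [0, 0, 0, 0, 0], [0, 0, 0, 0, 0]],
  ],
)

```text
time: 3.42
tool_pos: [0.451, 0.237, 0.1241]
ee_rot: [3.14, -0.0, 1.672]
wrist_force: [3.0, -0.9, -2.5]
width: 0.0077
```

Gripped, width 7.7 mm. I lift straight up slowly.

Request:
step_arm(
  plan=[
    [[0, 0, 8, 0, 0], [0, 0, 18, 0, 0], [0, 0, 30, 0, 0], [0, 0, 42, 0, 0], [0, 0, 54, 0, 0], [0, 0, 66, 0, 0], [0, 0, 78, 0, 0], [0, 0, 90, 0, 0]],
  ],
)

```text
time: 4.08
tool_pos: [0.4503, 0.237, 0.2155]
ee_rot: [3.141, -0.0, 1.672]
wrist_force: [1.3, 0.5, -1.1]
width: 0.0077
```

Request:
step_arm(
  plan=[
    [[0, 0, 15, 0, 0], [0, 0, 30, 0, 0], [0, 0, 45, 0, 0], [0, 0, 45, 0, 0], [0, 0, 45, 0, 0]],
  ],
)

```text
time: 4.5
tool_pos: [0.4496, 0.2371, 0.2601]
ee_rot: [-3.141, -0.001, 1.672]
wrist_force: [0.3, -0.1, -1.6]
width: 0.0076
```

Request:
step_arm(
  plan=[
    [[0, -20, 10, 0, 0], [0, -50, 20, 0, 0], [0, -80, 20, 0, 0], [0, -110, 20, 0, 0], [0, -140, 20, 0, 0], [0, -170, 20, 0, 0], [0, -200, 20, 0, 0], [0, -230, 20, 0, 0]],
  ],
)

```text
time: 5.17
tool_pos: [0.4487, 0.006, 0.2775]
ee_rot: [-3.138, -0.001, 1.672]
wrist_force: [0.6, -0.3, -1.3]
width: 0.0078
```

Request:
step_arm(
  plan=[
    [[0, -30, 0, 0, 0], [0, -60, 0, 0, 0], [0, -90, 0, 0, 0], [5, -120, 0, 0, 0], [8, -145, 0, 0, 0], [8, -160, 0, 0, 0], [8, -160, 0, 0, 0], [8, -160, 0, 0, 0]],
  ],
)

```text
time: 5.83
tool_pos: [0.4574, -0.1528, 0.2775]
ee_rot: [-3.138, -0.003, 1.67]
wrist_force: [-0.3, 0.2, -2.0]
width: 0.0079
```

```bash
python3 - <<'E'
from h import *
s=snap("wrist"); np.savez("pics/w3.npz",**s); cv2.imwrite("pics/w3.png",s["frame"][:,:,::-1]); print(s["pos"],s["rot"])
E
```

```text
[ 0.45735387 -0.15283095  0.27747458] [-3.13828747e+00 -3.00074376e-03  1.67032303e+00]
```

View pics/w3.png

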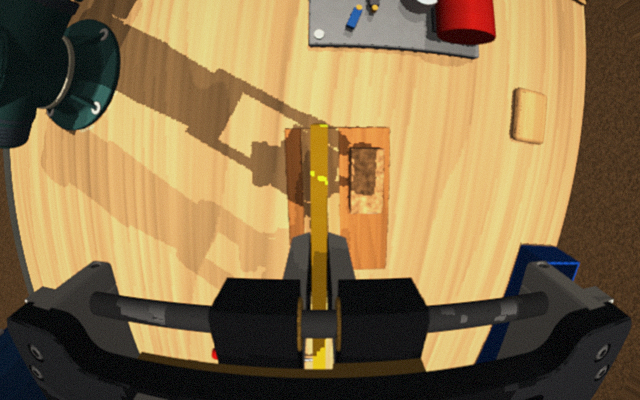

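The held panel hides the slot, which lies under column 320. I shift sideways to see it.

Request:
step_arm(
  plan=[
    [[-25, 10, 0, 0, 0], [-55, 20, 0, 0, 0], [-75, 20, 0, 0, 0], [-75, 20, 0, 0, 0], [-75, 20, 0, 0, 0], [-75, 20, 0, 0, 0]],
  ],
)

```text
time: 6.38
tool_pos: [0.3836, -0.1322, 0.2791]
ee_rot: [3.141, -0.0, 1.673]
wrist_force: [0.2, -0.4, -2.4]
width: 0.0078
```

```bash
python3 - <<'E'
from h import *
s=snap("wrist"); np.savez("pics/w4.npz",**s); print(s["pos"],s["rot"])
cv2.imwrite("pics/w4.png",cv2.resize(s["frame"][80:310,290:500,::-1],None,fx=2.6,fy=2.6,interpolation=cv2.INTER_CUBIC))
E
```

```text
[ 0.38363742 -0.13222328  0.27909712] [ 3.14076057e+00 -1.40757883e-04  1.67311655e+00]
```

View pics/w4.png

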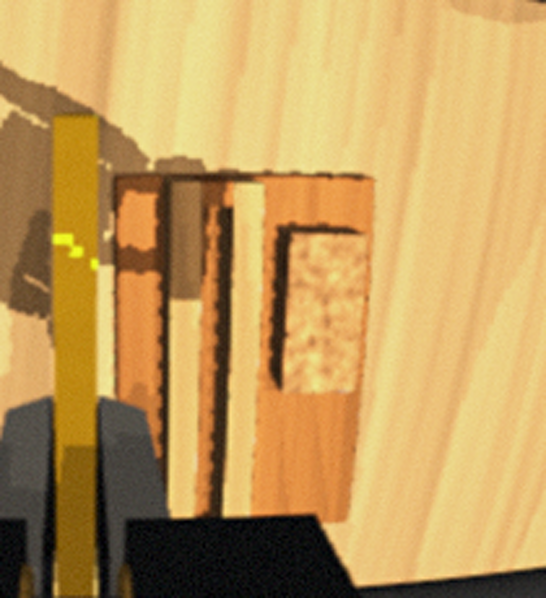

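Crop: front wall top spans columns 170–203 and rear wall top 232–265 at row 200. The slot lies between them.

```bash
python3 - <<'E'
from h import *
s=dict(np.load("pics/w4.npz"))
g=cv2.GaussianBlur(cv2.cvtColor(s["frame"],cv2.COLOR_RGB2GRAY),(3,3),0).astype(int)
for cy in (200,260,330,400,470,505):
    r=80+cy/2.6; print(cy,list(zip(range(352,396),[int(v) for v in g[int(round(r)),352:396]])) if cy in(260,400) else "")
f=lambda x,y:(290+x/2.6,80+y/2.6)
for y,xs in ((200,(170,203,232,265)),(505,(165,198,221,250))):
    print(on(s,[f(x,y) for x in xs],.06).round(4)[:,:2].tolist())
print("foot",on(s,[f(115,178),f(374,178),f(348,521)],.02).round(4))
print("panel top",on(s,[f(75,118),f(75,400)],s["pos"][2]+.036).round(4))
E
```

```text
200 
260 [(352, 54), (353, 50), (354, 53), (355, 71), (356, 94), (357, 107), (358, 109), (359, 107), (360, 107), (361, 112), (362, 119), (363, 122), (364, 123), (365, 122), (366, 113), (367, 92), (368, 87), (369, 115), (370, 145), (371, 148), (372, 129), (373, 98), (374, 67), (375, 49), (376, 44), (377, 47), (378, 71), (379, 122), (380, 172), (381, 196), (382, 199), (383, 198), (384, 200), (385, 205), (386, 211), (387, 214), (388, 215), (389, 212), (390, 198), (391, 175), (392, 162), (393, 154), (394, 131), (395, 95)]
330 
400 [(352, 71), (353, 53), (354, 90), (355, 156), (356, 198), (357, 205), (358, 201), (359, 199), (360, 199), (361, 200), (362, 202), (363, 204), (364, 205), (365, 196), (366, 175), (367, 158), (368, 155), (369, 156), (370, 149), (371, 126), (372, 86), (373, 56), (374, 45), (375, 45), (376, 61), (377, 114), (378, 175), (379, 203), (380, 203), (381, 199), (382, 199), (383, 200), (384, 200), (385, 201), (386, 202), (387, 194), (388, 178), (389, 167), (390, 168), (391, 170), (392, 168), (393, 164), (394, 162), (395, 163)]
470 
505 
[[0.4267, -0.0961], [0.4432, -0.0942], [0.4579, -0.0924], [0.4748, -0.0903]]
[[0.4472, -0.2636], [0.4658, -0.2621], [0.4789, -0.2611], [0.4957, -0.2599]]
foot [[ 0.4006 -0.0916  0.02  ]
 [ 0.5474 -0.0726  0.02  ]
 [ 0.5762 -0.2884  0.02  ]]
panel top [[ 0.3751 -0.0575  0.3151]
 [ 0.3805 -0.1093  0.3151]]
```

```bash
python3 - <<'E'
from h import *
s=dict(np.load("pics/w4.npz"))
C=[]
for r,xs in ((180,(355.5,366.7,379,390.6)),(234,(354.5,366,377.2,387.9))):
    p=on(s,[(x,r) for x in xs],.06)[:,:2]; print(p.round(4).tolist()); C.append((p.mean(0)+0*p[0]))
C=np.array(C); d=C[0]-C[1]; th=np.arctan2(-d[0],d[1]); print(C,th,"x at y -.195",np.interp(-.195,C[::-1,1],C[::-1,0]) , C[0,0]+(C[0,1]+.195)*np.tan(th))
P=topedge(s,s["pos"][2]+.036,100,300,100,300,335); k=np.polyfit(P[:,1],P[:,0],1); print("panel yaw",np.arctan(-k[0]),"x at tcp y",np.polyval(k,s["pos"][1]),P[0])
E
```

```text
[[0.4307, -0.1263], [0.4454, -0.1247], [0.4619, -0.1228], [0.4776, -0.121]]
[[0.4395, -0.2012], [0.4555, -0.1997], [0.4712, -0.1983], [0.4865, -0.1969]]
[[ 0.45389179 -0.12370843]
 [ 0.46318192 -0.19902793]] 0.1227231345554449 x at y -.195 0.4626851029990924 0.4626851029990924
panel yaw 0.10264975932951136 x at tcp y 0.3827886412182748 [ 0.3759001  -0.05629575  0.31509712]
```

Request:
step_arm(
  plan=[
    [[20, -16, 0, 0.023, 0], [45, -36, 0, 0.023, 0], [70, -55, 0, 0.023, 0], [80, -64, 0, 0.023, 0], [80, -64, 0, 0.023, 0], [80, -64, -30, 0.023, 0], [80, -64, -55, 0.023, 0], [80, -64, -85, 0.023, 0]],
  ],
)

```text
time: 7.1
tool_pos: [0.464, -0.1967, 0.194]
ee_rot: [3.14, 0.001, 1.695]
wrist_force: [0.6, -0.8, -1.5]
width: 0.0077
```

Request:
step_arm(
  plan=[
    [[0, 0, -3, 0, 0], [0, 0, -3, 0, 0], [0, 0, -3, 0, 0], [0, 0, -3, 0, 0]],
  ],
)

```text
time: 7.43
tool_pos: [0.4645, -0.1974, 0.1937]
ee_rot: [3.138, 0.003, 1.695]
wrist_force: [-0.2, -0.5, -1.8]
width: 0.0077
```

```bash
python3 - <<'E'
from h import *
s=snap("wrist"); np.savez("pics/w5.npz",**s); print(s["pos"],s["rot"])
a=s["frame"][60:310,220:440,::-1]
t=snap("scene"); b=t["frame"][190:310,200:340,::-1]
z=lambda i:cv2.resize(i,(400,int(400*i.shape[0]/i.shape[1])),interpolation=cv2.INTER_CUBIC)
a,b=z(a),z(b); H=max(len(a),len(b)); q=lambda i:cv2.copyMakeBorder(i,0,H-len(i),0,0,0)
cv2.imwrite("pics/w5.png",np.hstack([q(a),q(b)]))
P=topedge(s,s["pos"][2]+.036,60,300,100,290,345); k=np.polyfit(P[:,1],P[:,0],1); print("panel yaw",np.arctan(-k[0]),"x at tcp y",np.polyval(k,s["pos"][1]),P[0])
E
```

```text
[ 0.46445029 -0.19741707  0.19371656] [3.13799780e+00 2.50830559e-03 1.69507867e+00]
panel yaw 0.1283571828818724 x at tcp y 0.4639633958964764 [ 0.45397086 -0.12215514  0.22971656]
```

View pics/w5.png

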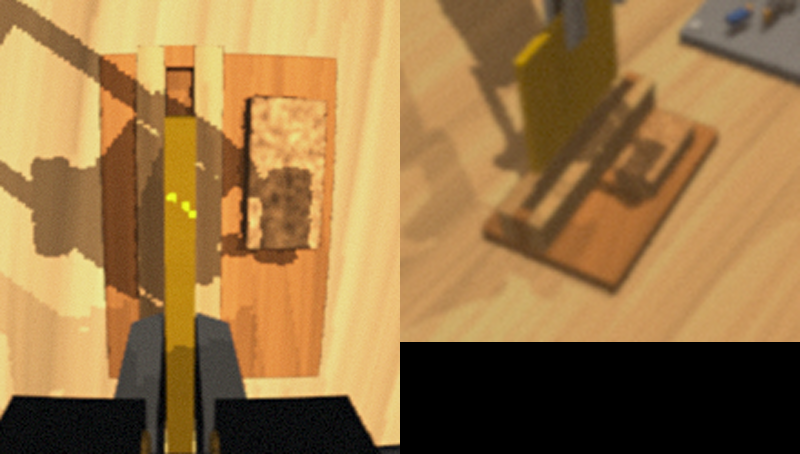

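The panel (columns 165–196) covers the slot opening (166–194) and the wall tops run parallel on both sides. I lower it.

Request:
step_arm(
  plan=[
    [[-1, 1, -12, 0, 0], [-1, 1, -24, 0, 0], [-1, 1, -36, 0, 0], [-1, 1, -46, 0, 0], [-1, 1, -54, 0, 0], [-1, 1, -60, 0, 0], [-1, 1, -64, 0, 0], [-1, 1, -64, 0, 0]],
  ],
)

```text
time: 8.2
tool_pos: [0.4618, -0.1957, 0.1258]
ee_rot: [-3.14, -0.001, 1.695]
wrist_force: [0.4, -0.1, -0.8]
width: 0.0077
```

Request:
step_arm(
  plan=[
    [[0, 0, -2, 0, 0], [0, 0, -4, 0, 0], [0, 0, -6, 0, 0], [0, 0, -7, 0, 0], [0, 0, -7, 0, 0]],
  ],
)

```text
time: 8.62
tool_pos: [0.4631, -0.1965, 0.124]
ee_rot: [3.139, 0.002, 1.695]
wrist_force: [-3.5, 1.2, 11.0]
width: 0.0078
```

It is resting on the slot floor: 11 N upward at exactly the expected height. I ease off and release.

Request:
step_arm(
  plan=[
    [[0, 0, 4, 0, 0], [0, 0, 4, 0, 0], [0, 0, 4, 0, 15], [0, 0, 4, 0, 30], [0, 0, 4, 0, 45], [0, 0, 4, 0, 60], [0, 0, 4, 0, 60], [0, 0, 4, 0, 60]],
  ],
)

```text
time: 9.28
tool_pos: [0.4623, -0.196, 0.1239]
ee_rot: [-3.142, -0.0, 1.695]
wrist_force: [0.1, -0.2, -0.2]
width: 0.0439
```

Request:
step_arm(
  plan=[
    [[0, 0, 10, 0, 60], [0, 0, 30, 0, 60], [0, 0, 55, 0, 60], [0, 0, 85, 0, 60], [0, 0, 115, 0, 60], [0, 0, 130, 0, 60], [0, 0, 130, 0, 60], [0, 0, 130, 0, 60]],
  ],
)

```text
time: 9.95
tool_pos: [0.4627, -0.1962, 0.2553]
ee_rot: [3.139, 0.002, 1.695]
wrist_force: [-0.3, 1.0, -0.5]
width: 0.0564
```

```bash
python3 - <<'E'
from h import *
s=snap("wrist"); print(s["pos"],s["rot"])
a=s["frame"][60:310,220:440,::-1]
t=snap("scene"); b=t["frame"][190:310,200:340,::-1]
z=lambda i:cv2.resize(i,(400,int(400*i.shape[0]/i.shape[1])),interpolation=cv2.INTER_CUBIC)
a,b=z(a),z(b); H=max(len(a),len(b)); q=lambda i:cv2.copyMakeBorder(i,0,H-len(i),0,0,0)
cv2.imwrite("pics/w6.png",np.hstack([q(a),q(b)]))
P=topedge(s,.16,60,310,100,270,370); k=np.polyfit(P[:,1],P[:,0],1); print("panel yaw",np.arctan(-k[0]),"x at y -.195",np.polyval(k,-.195),P[0],P[-1])
E
```

```text
[ 0.46274785 -0.19624333  0.25530851] [3.13932193e+00 1.63565408e-03 1.69484329e+00]
panel yaw 0.10344780884688565 x at y -.195 0.46160387295597366 [ 0.45290416 -0.12146669  0.16      ] [ 0.46198214 -0.28224555  0.16      ]
```

View pics/w6.png

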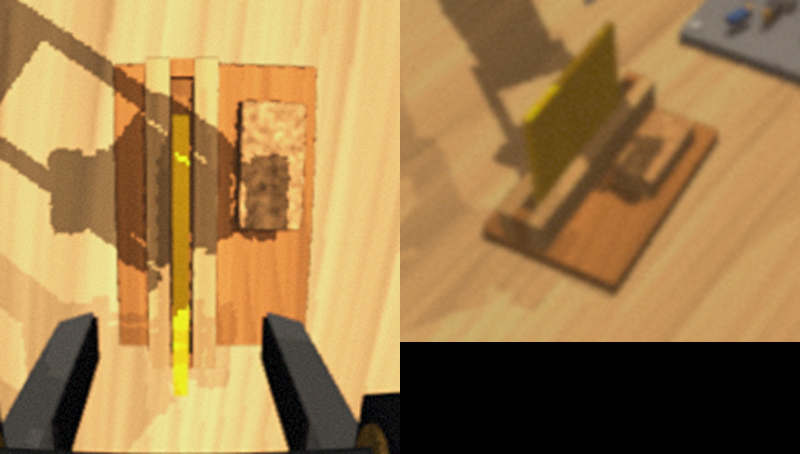

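The guard stands upright in the slot, centred between the walls, and the sanding block is untouched. Next I go to above the roller at about (0.488, 0.271).

Request:
step_arm(
  plan=[
    [[0, 25, 0, 0, 60], [0, 60, 0, 0, 60], [0, 95, 0, -0.023, 60], [5, 130, 0, -0.023, 60], [5, 165, 0, -0.023, 60], [10, 200, 0, -0.023, 60], [10, 235, 0, -0.023, 60], [15, 270, 0, -0.023, 60]],
  ],
)

```text
time: 10.72
tool_pos: [0.4758, 0.0756, 0.252]
ee_rot: [-3.138, -0.0, 1.672]
wrist_force: [0.3, -0.4, -0.6]
width: 0.0563
```

Request:
step_arm(
  plan=[
    [[0, 35, 0, 0, 60], [5, 70, 0, 0, 60], [5, 105, 0, 0, 60], [10, 140, 0, 0, 60], [10, 165, 0, 0, 60], [10, 165, 0, 0, 60], [10, 165, 0, 0, 60], [10, 165, 0, 0, 60]],
  ],
)

```text
time: 11.38
tool_pos: [0.4868, 0.2382, 0.2525]
ee_rot: [-3.139, 0.001, 1.672]
wrist_force: [0.4, 0.6, -0.1]
width: 0.0565
```

```bash
python3 - <<'E'
from h import *
s=snap("wrist"); np.savez("pics/w7.npz",**s); print(s["pos"],s["rot"])
cv2.imwrite("pics/w7.png",s["frame"][:,:,::-1])
o=cv2.inRange(hsv(s),(5,170,80),(17,255,255))
for st,c,m in comps(o,60): print(st,c,on(s,[c],.105).round(4))
E
```

```text
[0.48676535 0.23820327 0.25245637] [-3.13876656e+00  1.47143374e-03  1.67164012e+00]
[ 550   45   52  143 4577] [577.17740878 118.31374263] [[0.8214 0.3811 0.105 ]]
[312 146  26  30 464] [324.0862069 160.5387931] [[0.4874 0.2738 0.105 ]]
[292 351  45  20 528] [315.25378788 361.46022727] [[ 0.5054 -0.0039  0.105 ]]
[255 352  33  17 190] [265.15263158 359.32631579] [[ 0.4343 -0.0102  0.105 ]]
```

View pics/w7.png

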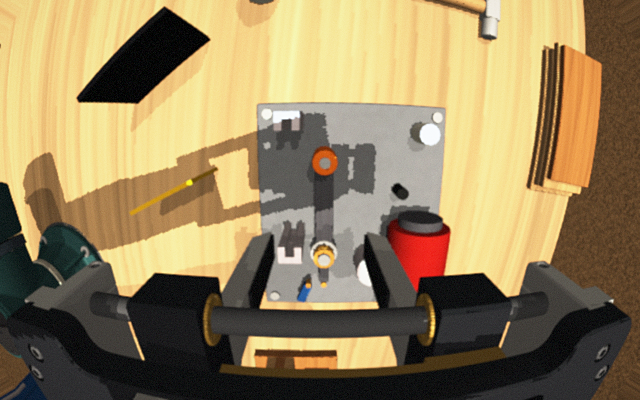

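The roller is at pixel (324,161) with clear space either side. I align over it and go down, straddling it.

Request:
step_arm(
  plan=[
    [[0, 20, 0, 0, 60], [1, 33, 0, 0, 60], [1, 33, -25, 0, 60], [1, 33, -55, 0, 60], [1, 33, -85, 0, 60], [1, 33, -105, 0, 60], [1, 33, -110, 0, 60], [1, 33, -110, 0, 60]],
  ],
)

```text
time: 12.1
tool_pos: [0.4873, 0.2708, 0.142]
ee_rot: [-3.137, 0.001, 1.671]
wrist_force: [0.9, -0.4, 0.2]
width: 0.0567
```

Request:
step_arm(
  plan=[
    [[0, 0, -15, 0, 60], [0, 0, -35, 0, 60], [0, 0, -55, 0, 60], [0, 0, -70, 0, 60], [0, 0, -80, 0, 60], [0, 0, -80, 0, 60], [0, 0, -80, 0, 60]],
  ],
)

```text
time: 12.68
tool_pos: [0.4891, 0.2721, 0.0653]
ee_rot: [3.14, -0.0, 1.672]
wrist_force: [0.4, 0.2, 0.7]
width: 0.0567
```

Request:
step_arm(
  plan=[
    [[0, 0, 0, 0, 45], [0, 0, 0, 0, 35], [0, 0, 0, 0, 25], [0, 0, 0, 0, 15], [0, 0, 0, 0, 10], [0, 0, 0, 0, 10], [0, 0, 0, 0, 10], [0, 0, 0, 0, 10]],
  ],
)

```text
time: 13.35
tool_pos: [0.4891, 0.2722, 0.0647]
ee_rot: [3.14, -0.0, 1.672]
wrist_force: [1.6, 0.9, 1.9]
width: 0.0274
```

Gripped at 27.4 mm, matching the 28 mm roller. I push it back along its arc.

Request:
step_arm(
  plan=[
    [[9, 0.5, 0, 0, 10], [18, 0.5, 0, 0, 10], [27, 0, 0, 0, 10], [36, -1.5, 0, 0, 10], [36, -1.5, 0, 0, 10]],
  ],
)

```text
time: 13.77
tool_pos: [0.5226, 0.2735, 0.0645]
ee_rot: [-3.137, -0.006, 1.672]
wrist_force: [-6.6, 7.1, 5.8]
width: 0.0275
```

Request:
step_arm(
  plan=[
    [[9, -2, 0, 0, 10], [18, -4, 0, 0, 10], [26, -7, 0, 0, 10], [35, -11, 0, 0, 10], [35, -11, 0, 0, 10], [35, -11, 0, 0, 10], [35, -11, 0, 0, 10]],
  ],
)

```text
time: 14.35
tool_pos: [0.5559, 0.2634, 0.0642]
ee_rot: [-3.135, -0.007, 1.674]
wrist_force: [-8.2, 7.8, 4.9]
width: 0.0275
```

```bash
python3 - <<'E'
from h import *
s=snap("wrist"); np.savez("pics/w8.npz",**s); p=s["pos"]; print(p,s["rot"])
piv=np.array([.501,.1416]); d=p[:2]-piv; print("r",np.hypot(*d),"theta",np.arctan2(d[0],d[1])+.1016)
t=snap("scene"); u=snap("top")
z=lambda i:cv2.resize(i,(400,int(400*i.shape[0]/i.shape[1])),interpolation=cv2.INTER_CUBIC)
a,b=z(s["frame"][80:330,180:480,::-1]),z(t["frame"][110:310,210:420,::-1]); H=max(len(a),len(b)); q=lambda i:cv2.copyMakeBorder(i,0,H-len(i),0,0,0)
cv2.imwrite("pics/w8.png",np.hstack([q(a),q(b)]))
E
```

```text
[0.55587621 0.26335117 0.06416705] [-3.13502084 -0.0069457   1.67404967]
r 0.1335467923239107 theta 0.5250561030369842
```

View pics/w8.png

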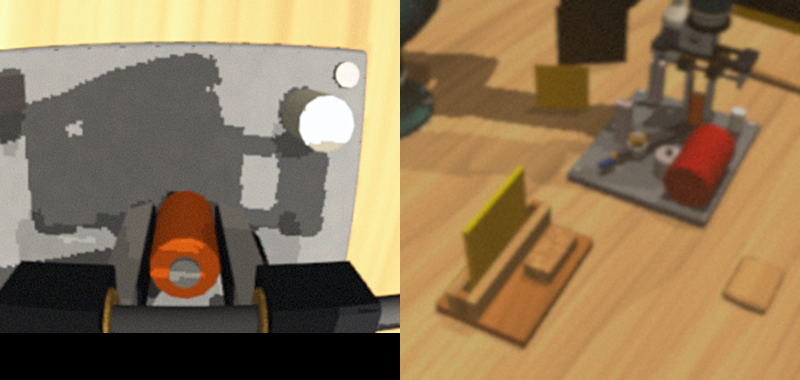

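The roller is held between the fingers near the motor, and the guard is still upright in the stand. I do a last numeric check after holding for half a second.

Request:
step_arm(
  plan=[
    [[0, 0, 0, 0, 10], [0, 0, 0, 0, 10], [0, 0, 0, 0, 10], [0, 0, 0, 0, 10], [0, 0, 0, 0, 10], [0, 0, 0, 0, 10]],
  ],
)

```text
time: 15.0
tool_pos: [0.5558, 0.2634, 0.0642]
ee_rot: [-3.135, -0.007, 1.674]
wrist_force: [-8.4, 7.5, 4.3]
width: 0.0276
```

```bash
python3 - <<'E'
from h import *
s=snap("wrist"); p=s["pos"]; piv=np.array([.501,.1416])
for n,q in (("tcp",p),("roller cap",on(s,[(318,284)],.105)[0])):
    d=q[:2]-piv; print(n,q,"r",np.hypot(*d),"theta",np.arctan2(d[0],d[1])+.1016)
from bench import robot; print(robot.get_obs()["wrist_force"],robot.get_obs()["width"])
E
```

```text
tcp [0.55577312 0.26336528 0.06415576] r 0.13351733045748154 theta 0.5243087422904589
roller cap [0.55523203 0.26058813 0.105     ] r 0.13076424752675378 theta 0.5292474962690613
[-8.3656528   8.00848132  4.24569986] 0.02739012786564315
```

Steady at 0.53 rad by both measures, inside 0.44–0.69. I hand the job in.

```bash
python3 -c "
from bench import robot
print(robot.close_job())"
```

```text
the job is handed in; nothing more can be done
None
```

The job is done and handed in at about 15 s of the 64 s allowed, with the gripper still holding the tensioner back. I lifted the yellow guard straight up out of its guides and stood it in the stand's slot. It reached the slot floor at the expected height with 11 N of contact. Then I gripped the orange roller and pushed it back along its arc, past the click.

Last checks:
- **Tensioner:** about 0.524 rad from the arm pose and 0.529 rad from the camera, inside the 0.44–0.69 range. It stayed steady over half a second with about 12 N on the wrist.
- **Guard:** upright in the slot in the last scene picture. A fit of its top edge after release gave a yaw of 0.10, against 0.12–0.13 for the slot. I put that down to uneven lighting on the edge or play in the slot, and did not measure it again.
- **Grip on the roller:** the gripper centre sits about 3 mm further out than the roller's axis, but the grip is firm at 27.4 mm.
- **Other things on the bench:** nothing else looked moved in the wrist and scene pictures. I did not measure their positions again at the end.

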